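Inspect the gouge under the lamp

ROBOT

A 6-joint arm with a two-finger parallel gripper is mounted at the origin on the work surface. World frame = base frame: x ahead of the robot, y to its left, z up, the work surface at z = 0. Lengths are in m, angles in degrees, forces in N, time in s.
With the tool pointing down it reaches from about 0.4 to 0.825 m from the base axis. Payload 7 kg.
Tool frame: the origin (TCP) lies at the very end of the fingers, on their centre line; the grasp point (between the pads) lies hold_point_z behind it (hold_point_z is the distance from the TCP to the grasp point, in m); z points along the fingers, y is the line along which they close (so a half turn about z gives the same grasp; the last joint's range is limited). The gripper opens to 88 mm and grips with 3 to 60 N. Pads are 19 mm wide; open, the fingers measure 130 mm over their backs; the gripper's body (78 mm by 193 mm) begins 47 mm behind the grasp point.
Start: joints at [-60.728, 20.546, 0.682, 0, -70.136, -16.507], TCP at [0.149, -0.658, 0.227] pointing down, gripper open.
Joint ranges: [-176.03, 176.03], [-82.01, 121.73], [-58.28, 71.71], [-173.87, 95.51], [-174.79, -0.11], [-173.66, 173.66]. Speed limits (degrees/s): [136.94, 136.94, 172.46, 180, 180, 180].

INTERFACE

Orientations are given as [roll, pitch, yaw] about the fixed x, y, z axes, in that order (R = Rz(yaw) Ry(pitch) Rx(roll)).
In Python, from plant import get_obs, snapshot, close_job, hold_point_z gives the robot as it stands.
- The arm moves only by the tool play_rows, never from a script. Its argument "commands" is a list that holds one entry, the list of rows, each a list of 7 numbers: the shift along the tool's x, y, z in cm, then the turn, a rotation vector about the tool's x, y, z in degrees, then the opening, from 0 (shut) to 1 (fully open). In form: [[[x, y, z, ax, ay, az, fingers], ...]]. A call has 1 to 20 rows; each row is the pose to reach, as a shift and turn from the pose commanded when the call began, along the tool's axes at that moment; what a row does not reach only later rows make up. A row lasts 1/12 s, in which the tool goes at most 41.7 mm and 7.16 degrees, less where a joint would pass 70% of its speed; a pose out of reach is approached as far as the arm can. A call with a gripper value outside its range is refused whole. The fingers move at their own pace and stop on an object; the grip force is fixed at half the most. Time passes only in rows, so rows that repeat a pose let the fingers close. It gives the time, the measured TCP pose, the force, the opening and the grip force at its end, in the units of the state.
- get_obs(): the state, without advancing time (a new reading comes with each control period).
- snapshot(name): name is "scene" or "top"; returns a dict with "frame" (400x640x3 uint8, red, green, blue), "camera_matrix" (3x3 intrinsics, pixels), "origin" and "attitude" of the camera in the world. Camera axes: x right, y down, z forward; pixel columns grow to the right and rows downward; lengths in m; the calibration is good to about 2 mm. A picture is of the moment at which its call begins. There is no depth.
- close_job(): hands the job in; it is judged then, once.
The state is a dict: "clock": time; "joint_pos": joint angles; "qvel": joint speeds; "tau": joint torques, N m; "tool_pos": TCP position; "orientation": TCP orientation; "force": force on the tool from outside, world axes, zero at the start; "moment": the same for the moment, N m; "opening": finger opening in m; "gripper_force": force on a finger pad.
Only numpy, scipy, OpenCV 4.12 (cv2) and the standard library are available. Lean on these libraries where they do the work, as an engineer would, in place of code of your own. Each camera call takes 0.05 s, during which the arm holds its last target. There are 200 camera calls.

TASK

Switch on the inspection lamp by pressing its push button fully down and letting it spring back. Then draw the tallest of the three turning tools (the gouge) up out of the wooden rack, turn it level, and finish while still holding it in the gripper, level and still, about 20 cm above the bench with the tool's middle over the middle of the rubber mat. Leave the other two tools, the bowl and the tin where they are.

Things in the scene. Friction and masses are not known exactly. Their poses are not given: they have to be found in the camera images.
- gouge: Turning gouge, 200 mm long, 0.14 kg, loose, the tallest tool; stands handle up in one of the rack's holes. Origin at the blade tip, z along the tool to the handle's end. From the tip: round steel blade 10 mm thick to 85 mm; brass ferrule 26 mm thick to 101, its flat lower face resting on the rack; round wooden handle to 200, 29 mm thick from 121 to 176 (grip here), rounded end.
- gouge_mid (a point): The gouge's middle, on its axis 100 mm from the blade tip (in the ferrule, close to the start of the handle).
- rack: Fixed wooden block 90 (x) x 260 (y) x 100 (z) mm; origin under its centre, on the bench. Three vertical through holes, 15 mm wide, at x = 0, y = -80, 0, +80 mm. In each stands one tool, any order, its blade 85 mm down the hole and its tip 15 mm above the bench. A tool must rise more than 85 mm to come free.
- awl: Tool to leave alone: same 85 mm blade and ferrule as the gouge, in another hole, with a short waisted, mushroom-like handle, 34 mm thick; its top is 147 mm above the tip. Origin at the blade tip, z up the tool.
- scraper: Tool to leave alone: same blade and ferrule, in another hole, with a plain straight handle 25 mm thick; its top is 167 mm above the tip. Origin at the blade tip, z up the tool.
- stand: Fixed inspection stand: plywood board 18 mm thick, x -140 to 200, y -160 to 100 mm; origin on the bench under the middle of the mat. Black rubber mat 240 (x) x 170 (y) mm. A 14 mm lamp post stands at x = 175, y = 60; the lamp's head is at x = 130 to 190, y = 15 to 105, 200 to 250 mm above the bench. The switch box with the button is at x = 40, y = -120.
- mat_centre (a point): Middle of the rubber mat's top, 22 mm above the bench; x and y as the stand's.
- lamp_button (a joint): How far the lamp's push button is pressed, m: 0 up, 0.006 fully down (takes 5 N); a spring brings it back.
- lamp_button_top (a point): Middle of the top of the push button (round, 30 mm in diameter); it is pressed straight down.
- bowl: Loose turned wooden bowl, 120 mm wide, 50 mm high, beyond the rack; to be left alone. Origin under its centre.
- tin: Loose metal tin, 66 mm wide, 70 mm high, beyond the rack; to be left alone. Origin under its centre.
Not all that is in view belongs to the job. What is shaped like the gouge but purple is not meant.

How it is judged:
By the outcome, as a careful person would: the job done as asked, in the order asked, and still so for the second after the job is handed in, while the arm keeps its last pose, push and grip.
It also fails if it takes over 56 s, if anything falls off the work surface, if the arm or the gripper's body presses on something with over 40 N, if the wrist force passes 120 N, or if a joint passes its speed limit or range.

## Working session

There is one attempt and no reset: what is moved stays moved. The work goes in short steps, Python scripts to look and compute and a tool call to move; the robot and the scene stay as the last step left them, time stands still between calls to the robot, and variables do not carry over. Pictures are saved under pics/ and viewed, at most 10 in all, crops included, and the job is handed in when it is done.

Besides the shell and the picture viewer there is one more tool, called after ">>>" by a JSON object that holds its "fn" and its "kwargs", one argument or row to a line. play_rows: Moves the arm, as the interface text tells. Its arguments: {"type":"object","properties":{"commands":{"type":"array","items":{"type":"array","items":{"type":"array","items":{"type":"number"}}}}},"required":["commands"]}

```bash
ls; mkdir -p pics
python3 - <<'E'
from plant import *
import cv2
print(get_obs(), hold_point_z)
for n in ("scene","top"):
    s=snapshot(n); cv2.imwrite(f"pics/{n}0.png",s["frame"][:,:,::-1]); print(n,s["camera_matrix"],s["origin"],s["attitude"])
E
```

```text
pics
{'clock': 0.0, 'joint_pos': array([-6.07288781e+01,  2.05895300e+01,  6.31095282e-01, -1.97940171e-02,
       -7.01354514e+01, -1.65089219e+01]), 'qvel': array([-0.0756952 ,  0.01803856, -0.08758246,  0.00806442,  0.04568949,
        0.13625381]), 'tau': array([-2.35414765e-03, -5.82719207e+01,  2.93051201e+01,  6.99707866e+00,
        7.05183222e-03, -1.63949671e-04]), 'tool_pos': array([ 0.14898623, -0.65782781,  0.22562487]), 'orientation': array([ 1.79904696e+02, -8.84121804e-03, -1.67244534e+02]), 'force': array([-0.01400415, -0.22447589,  0.76731734]), 'moment': array([0.02544087, 0.06831905, 0.02782955]), 'gripper_force': 0.0, 'opening': 0.08749820343636258} 0.0188
scene [[459.24718498   0.         320.288834  ]
 [  0.         459.24718498 194.98527882]
 [  0.           0.           1.        ]] [ 1.11547442 -0.04786302  0.99382414] [-147.18077596    0.40238915   86.30425447]
top [[509.45322152   0.         315.71708888]
 [  0.         509.45322152 199.56513758]
 [  0.           0.           1.        ]] [3.88744906e-01 1.02033014e-04 1.14667089e+00] [-172.45630103   -0.19958308  -88.66246661]
```

View pics/scene0.png

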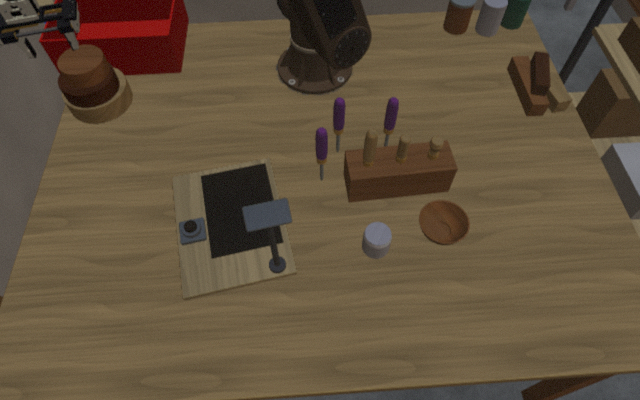

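View pics/top0.png

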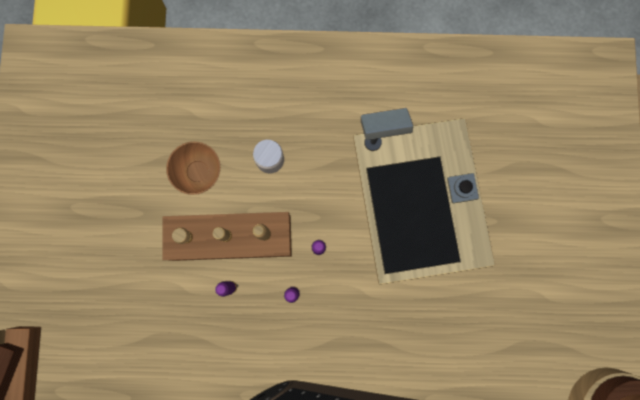

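Both views show the same layout.

- **Tools in the rack (scene view):** tallest at (370,148), plain straight handle at (402,148), mushroom handle at (435,147).
- **Purple decoys (scene view):** (321,150), (339,120) and (391,118).
- **Gouge candidates:** the left one at (370,148) scene, (261,232) top looks tallest. The other two rack tools and the three purple lookalikes don't fit the description.
- **Button:** (190,227) scene, (466,187) top.

Next I'll measure these and check the choice in a close crop.

```bash
cat > h.py <<'E'
import numpy as np, cv2
from scipy.spatial.transform import Rotation as R
from plant import *
def cam(n):
    s=snapshot(n); return s
def ray(s,p):
    K=np.array(s["camera_matrix"]); d=np.linalg.inv(K)@[p[0],p[1],1]
    return np.array(s["origin"]), R.from_euler("xyz",s["attitude"],degrees=True).as_matrix()@d
def onz(s,p,z):
    o,d=ray(s,p); return o+d*(z-o[2])/d[2]
def proj(s,P):
    M=R.from_euler("xyz",s["attitude"],degrees=True).as_matrix().T
    c=np.array(s["camera_matrix"])@(M@(np.array(P)-s["origin"])); return c[:2]/c[2]
def tri(s1,p1,s2,p2):
    o1,d1=ray(s1,p1);o2,d2=ray(s2,p2)
    t=np.linalg.lstsq(np.c_[d1,-d2],o2-o1,rcond=None)[0]
    a=o1+d1*t[0];b=o2+d2*t[1]; return (a+b)/2,np.linalg.norm(a-b)
E
python3 - <<'E'
from h import *
np.set_printoptions(precision=4,suppress=True)
S,T=cam("scene"),cam("top")
f=T["frame"]; 
def blobs(m,amin):
    n,l,st,c=cv2.connectedComponentsWithStats(m.astype(np.uint8)); return [(st[i],c[i],(l==i)) for i in range(1,n) if st[i,4]>amin]
g=f.astype(int)
for st,c,m in blobs((g.max(2)<40),2000):
    k=cv2.findContours(m.astype(np.uint8),0,1)[0][0]; r=cv2.minAreaRect(k)
    print("dark",st,c,[onz(T,p,.022)[:2] for p in cv2.boxPoints(r)], "mid",onz(T,r[0],.022))
for nm,s in (("top",T),("scene",S)):
    h=cv2.cvtColor(s["frame"],cv2.COLOR_RGB2HSV)
    for st,c,m in blobs((h[...,0]>125)&(h[...,0]<160)&(h[...,1]>90),30): print(nm,"purple",st,c)
# rack top corners by colour
h=cv2.cvtColor(f,cv2.COLOR_RGB2HSV)
print(h[250,200],h[165,180],h[232,261],h[300,150])
m=(h[...,0]<12)&(h[...,1]>110)
for st,c,mm in blobs(m,1500):
    k=cv2.findContours(mm.astype(np.uint8),0,1)[0]; r=cv2.minAreaRect(max(k,key=cv2.contourArea)); print("brown",st,[onz(T,p,.1)[:2] for p in cv2.boxPoints(r)],onz(T,r[0],.1))
for nm,p,z in (("gouge",(261,232),.215),("mid",(220,233),.18),("left",(180,235),.16),("button",(466,187),.07),("bowl",(194,168),.05),("tin",(268,155),.07)): print(nm,onz(T,p,z))
a=S["frame"][90:210,310:470]; b=f[170:290,190:350]; c=f[160:220,430:510]; d=S["frame"][200:260,165:245]
r=lambda x,w,hh:cv2.resize(x,(w,hh),interpolation=cv2.INTER_CUBIC)
cv2.imwrite("pics/crop1.png",np.vstack([np.hstack([r(a,400,300),r(b,400,300)]),np.hstack([r(d,400,300),r(c,400,300)])])[:,:,::-1])
E
```

```text
dark [ 368  158   91  115 7716] [412.6252 214.9462] [array([ 0.6105, -0.1145]), array([ 0.6438, -0.2789]), array([ 0.4107, -0.317 ]), array([ 0.3792, -0.1569])] mid [ 0.5094 -0.2169  0.022 ]
top purple [312 241  13  13 137] [318.1679 246.8613]
top purple [216 282  19  14 206] [225.0049 288.1214]
top purple [285 288  14  14 152] [291.2171 294.4408]
scene purple [334  98  11  32 229] [339.2052 112.2882]
scene purple [385  98  13  32 193] [391.9741 112.114 ]
scene purple [317 128  10  32 220] [322.0591 142.0227]
[ 13 127 135] [ 12 146 122] [ 20  96 157] [ 20  92 153]
gouge [0.45   0.0984 0.215 ]
mid [0.4485 0.1797 0.18  ]
left [0.4441 0.2605 0.16  ]
button [ 0.5662 -0.3214  0.07  ]
bowl [0.5973 0.2675 0.05  ]
tin [0.6258 0.1048 0.07  ]
```

View pics/crop1.png

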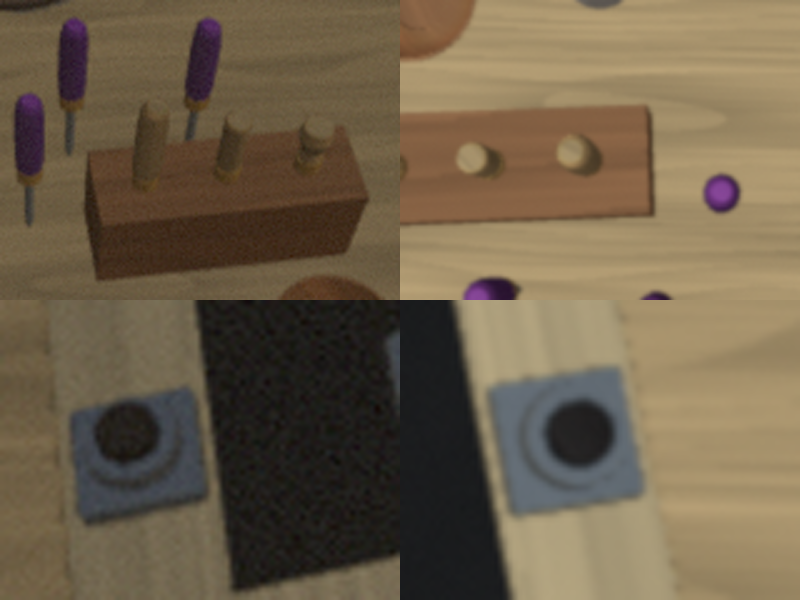

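Run:
```python
from h import *
np.set_printoptions(precision=4,suppress=True)
S,T=cam("scene"),cam("top")
for nm,a,b in (("button",(190.4,226.4),(466,186.4)),("gougetop",(372,131),(260.5,231)),("midtop",(405,137),(219,233)),("p1top",(322,129),(319,247)),("p2top",(339.7,99),(291.5,294.5)),("p3top",(393,99),(222,289))):
    print(nm,*tri(S,a,T,b))
for nm,p in (("p1tip",(321.6,180)),("p2tip",(338,152)),("p3tip",(386,147))): print(nm,onz(S,p,0))
h=cv2.cvtColor(T["frame"],cv2.COLOR_RGB2HSV)
m=((h[...,0]<17)&(h[...,1]>105)).astype(np.uint8); m[:205]=0;m[270:]=0;m[:,:150]=0;m[:,300:]=0
m=cv2.morphologyEx(m,cv2.MORPH_CLOSE,np.ones((25,25)))
k=max(cv2.findContours(m,0,1)[0],key=cv2.contourArea); r=cv2.minAreaRect(k); print(r,[onz(T,p,.1)[:2] for p in cv2.boxPoints(r)]); c=onz(T,r[0],.1); print(c)
b=[onz(T,p,.1) for p in cv2.boxPoints(r)]
# predicted hole, gouge axis projections
for yaw in (1,):
    pass
e=max([(b[i]-b[j])[:2].tolist() for i,j in((0,1),(1,2),(2,1),(1,0))],key=lambda v:v[1]); e=np.array(e)/np.linalg.norm(e); print("ydir",e)
for s in(-.08,0,.08):
    P=c[:2]+e*s; print(P,proj(T,[*P,.215]),proj(S,[*P,.215]),proj(S,[*P,.1]))
```

```text
button [ 0.5715 -0.3275  0.0457] 0.00218013540899084
gougetop [0.4521 0.102  0.2134] 0.004951931924787866
midtop [0.4485 0.1824 0.1819] 0.0023268179912583186
p1top [ 0.4259 -0.0067  0.199 ] 0.0034009165382661416
p2top [0.3382 0.0414 0.2018] 0.0030395088256001787
p3top [0.345  0.1684 0.1994] 0.0018686664308453537
p1tip [ 0.4288 -0.007   0.    ]
p2tip [0.3389 0.0439 0.    ]
p3tip [ 0.3308  0.1774 -0.    ]
((225.8794403076172, 236.004150390625), (44.86988830566406, 129.1990966796875), 88.02507019042969) [array([0.486 , 0.3187]), array([0.5016, 0.0529]), array([0.4096, 0.047 ]), array([0.3944, 0.3098])]
[0.4476 0.1822 0.1   ]
ydir [-0.0584  0.9983]
[0.4523 0.1023] [258.8774 230.6837] [371.1005 130.6367] [367.0271 161.901 ]
[0.4476 0.1822] [215.1008 232.2059] [406.5138 127.1046] [399.4004 158.5386]
[0.4429 0.2621] [171.2635 233.7301] [441.593  123.6059] [431.4945 155.2051]
```

The crop confirms the left tool as the gouge: long plain handle, the tallest, wood-coloured rather than purple. Its axis is at about (0.452, 0.101). The button is at about (0.572, -0.327), and the mat centre at (0.509, -0.217) with a yaw of about 11°.

```bash
cat >> h.py <<'E'
def to(P,rpy=None):
    o=get_obs(); M=R.from_euler("xyz",o["orientation"],degrees=True)
    s="shift cm %s"%np.round(M.inv().apply(np.array(P)-o["tool_pos"])*100,2)
    if rpy is not None: s+=" rotvec %s"%np.round((M.inv()*R.from_euler("xyz",rpy,degrees=True)).as_rotvec(degrees=True),1)
    print(s)
def st():
    o=get_obs(); print({k:np.round(o[k],4).tolist() for k in("clock","joint_pos","tool_pos","orientation","force","opening","gripper_force")})
E
python3 -c "
from h import *
to([.572,-.327,.15]);to([.572,-.327,.07]);print(proj(cam('top'),[.572,-.327,.0457]))"
```

```text
shift cm [-48.56  22.95   7.63]
shift cm [-48.56  22.94  15.63]
[465.24909238 186.15709022]
```

>>> {"fn": "play_rows", "kwargs": {
  "commands": [
    [[-1,0.5,0.2,0,0,0,0],[-3,1.5,0.5,0,0,0,0],[-6,3,1,0,0,0,0],[-9,4.5,1.5,0,0,0,0],[-12,6,2,0,0,0,0],[-15,7.5,2.5,0,0,0,0],[-18,9,3,0,0,0,0],[-21,10.5,3.5,0,0,0,0],[-24,11.5,4,0,0,0,0],[-27,13,4.5,0,0,0,0],[-30,14.5,5,0,0,0,0],[-33,16,5.5,0,0,0,0],[-36,17,6,0,0,0,0],[-39,18.5,6.3,0,0,0,0],[-42,20,6.6,0,0,0,0],[-45,21.5,7,0,0,0,0],[-47,22.4,7.3,0,0,0,0],[-48.2,22.8,7.6,0,0,0,0],[-48.6,22.9,7.6,0,0,0,0],[-48.6,22.9,7.6,0,0,0,0]]
  ]
}}

```text
clock: 2.02
tool_pos: [0.5729, -0.3269, 0.1501]
orientation: [180.0, -0.0, -167.2]
force: [-0.1, -1.1, 0.8]
opening: 0.0007
gripper_force: 0.0
```

```bash
python3 -c "
from h import *
st();to([.572,-.327,.052])
s=cam('top');cv2.imwrite('pics/t2.png',s['frame'][:,:,::-1])"
```

```text
{'clock': 2.0167, 'joint_pos': [-12.8087, 22.2175, -7.1793, -0.0003, -60.6439, -64.3595], 'tool_pos': [0.5729, -0.3269, 0.1501], 'orientation': [179.9822, -0.0366, -167.1682], 'force': [-0.0889, -1.0956, 0.7665], 'opening': 0.0007, 'gripper_force': 0.0}
shift cm [0.08 0.01 9.81]
```

>>> {"fn": "play_rows", "kwargs": {
  "commands": [
    [[0,0,2,0,0,0,0],[0,0,4.5,0,0,0,0],[0,0,7,0,0,0,0],[0,0,8.5,0,0,0,0],[0,0,9.3,0,0,0,0],[0,0,9.6,0,0,0,0],[0,0,9.8,0,0,0,0],[0,0,10,0,0,0,0],[0,0,10.2,0,0,0,0],[0,0,10.2,0,0,0,0]]
  ]
}}

```text
clock: 2.9
tool_pos: [0.5729, -0.3282, 0.0496]
orientation: [-179.9, 0.1, -167.2]
force: [-2.2, -2.6, 3.8]
opening: 0.0005
gripper_force: 2.0
```

>>> {"fn": "play_rows", "kwargs": {
  "commands": [
    [[0,0,0.15,0,0,0,0],[0,0,0.3,0,0,0,0],[0,0,0.3,0,0,0,0]]
  ]
}}

```text
clock: 3.15
tool_pos: [0.5731, -0.3282, 0.0481]
orientation: [-179.9, 0.1, -167.2]
force: [-5.9, 0.0, 16.2]
opening: 0.0005
gripper_force: 7.9
```

>>> {"fn": "play_rows", "kwargs": {
  "commands": [
    [[0,0,0.15,0,0,0,0],[0,0,0.3,0,0,0,0],[0,0,0.3,0,0,0,0]]
  ]
}}

```text
clock: 3.4
tool_pos: [0.5732, -0.3282, 0.0478]
orientation: [-179.8, 0.1, -167.1]
force: [-12.2, 3.6, 33.9]
opening: 0.0006
gripper_force: 17.0
```

```bash
python3 -c "
from h import *
s=cam('scene');print(proj(s,get_obs()['tool_pos']));cv2.imwrite('pics/s3.png',cv2.resize(s['frame'][150:290,120:320],None,fx=4,fy=4,interpolation=2)[:,:,::-1])"
```

```text
[189.31390554 226.60093915]
```

View pics/s3.png

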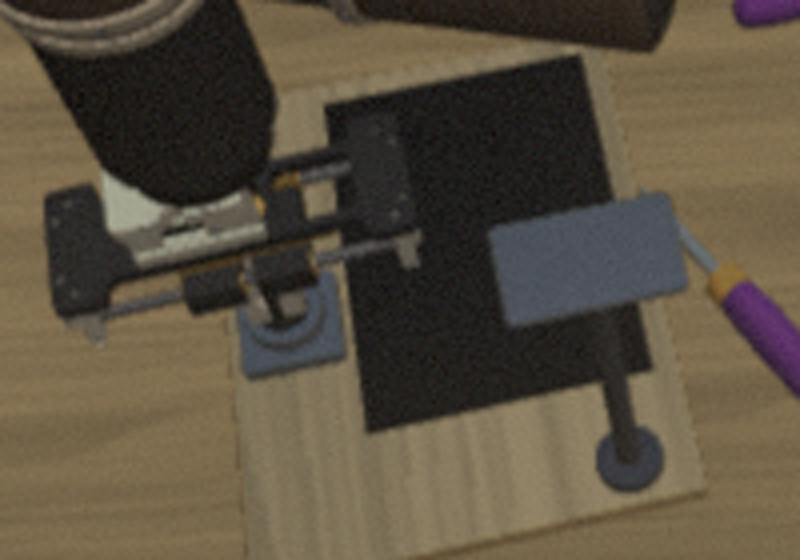

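The fingers sit inside the bezel on the button, which has bottomed out (34 N, no further travel). A purple tool now lies near the lamp, from crop (690,220) to beyond (800,390). I'll release the button and look at the full view.

>>> {"fn": "play_rows", "kwargs": {
  "commands": [
    [[0,0,-0.4,0,0,0,0],[0,0,-1,0,0,0,0],[0,0,-3,0,0,0,0],[0,0,-6,0,0,0,0.5],[0,0,-9,0,0,0,1],[0,0,-12,0,0,0,1],[0,0,-15,0,0,0,1],[0,0,-18,0,0,0,1],[0,0,-20,0,0,0,1],[0,0,-20,0,0,0,1]]
  ]
}}

```text
clock: 4.28
tool_pos: [0.5749, -0.3282, 0.2482]
orientation: [-179.7, 0.4, -167.2]
force: [0.3, -0.3, 1.2]
opening: 0.0413
gripper_force: 0.0
```

```bash
python3 -c "
from h import *
st()
s=cam('scene');t=cam('top');cv2.imwrite('pics/b4.png',cv2.resize(np.vstack([s['frame'][60:330,100:520],t['frame'][80:350,100:520]]),(800,1028))[:,:,::-1])
cv2.imwrite('pics/b4.png',np.vstack([s['frame'][70:320,100:540],t['frame'][90:340,100:540]])[:,:,::-1])"
```

```text
{'clock': 4.2833, 'joint_pos': [-12.8454, 18.3551, 0.2958, 0.0593, -71.4468, -64.3646], 'tool_pos': [0.5749, -0.3282, 0.2482], 'orientation': [-179.7355, 0.4208, -167.1904], 'force': [0.2853, -0.2788, 1.1578], 'opening': 0.0413, 'gripper_force': 0.0}
```

View pics/b4.png

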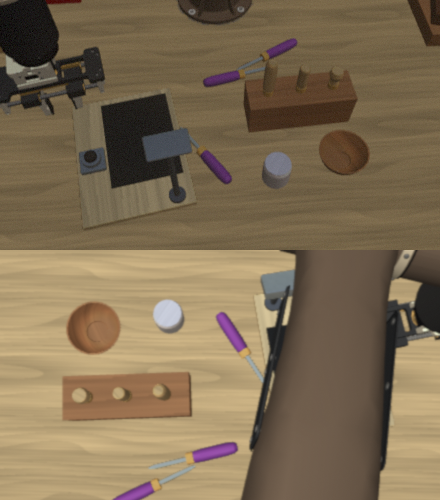

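All three purple lookalikes have toppled and lie flat on the bench. The rack tools, bowl and tin haven't moved, and the button is released. Before grasping, I'll test with the gripper empty whether the level final pose over the mat is reachable, with the tool pointing +y.

```bash
python3 -c "
from h import *
to([.51,-.33,.34],[180,0,-90])"
```

```text
shift cm [ 6.2   1.12 -9.69] rotvec [ -0.1   0.1 -77.2]
```

>>> {"fn": "play_rows", "kwargs": {
  "commands": [
    [[0.6,0.1,-1,0,0,-7,1],[1.2,0.2,-2,0,0,-14,1],[1.8,0.3,-3,0,0,-21,1],[2.4,0.4,-4,0,0,-28,1],[3,0.5,-5,0,0,-35,1],[3.6,0.7,-6,0,0,-42,1],[4.2,0.8,-7,0,0,-49,1],[4.8,0.9,-8,0,0,-56,1],[5.4,1,-9,0,0,-63,1],[6,1.1,-9.5,0,0,-70,1],[6.2,1.1,-9.7,0,0,-77.2,1]]
  ]
}}

```text
clock: 5.3
tool_pos: [0.5091, -0.3303, 0.3391]
orientation: [180.0, 0.0, -89.7]
force: [0.0, -0.3, -0.5]
opening: 0.0876
gripper_force: 0.0
```

>>> {"fn": "play_rows", "kwargs": {
  "commands": [
    [[0,0,0,0,-7,0,1],[0,0,0,0,-14,0,1],[0,0,0,0,-21,0,1],[0,0,0,0,-28,0,1],[0,0,0,0,-35,0,1],[0,0,0,0,-42,0,1],[0,0,0,0,-49,0,1],[0,0,0,0,-56,0,1],[0,0,0,0,-63,0,1],[0,0,0,0,-70,0,1],[0,0,0,0,-77,0,1],[0,0,0,0,-84,0,1],[0,0,0,0,-90,0,1],[0,0,0,0,-90,0,1],[0,0,0,0,-90,0,1],[0,0,0,0,-90,0,1]]
  ]
}}

```text
clock: 6.63
tool_pos: [0.5101, -0.3306, 0.3395]
orientation: [-175.6, 89.8, -85.7]
force: [0.4, -0.3, 1.3]
opening: 0.0879
gripper_force: 0.0
```

```bash
python3 -c "
from h import *
st();to([.509,-.263,.2],[-90,0,-90]);print(R.from_euler('xyz',get_obs()['orientation'],degrees=True).as_matrix().round(2))"
```

```text
{'clock': 6.6333, 'joint_pos': [-51.6285, 47.8164, 38.2669, -77.8515, -140.5024, 15.4239], 'tool_pos': [0.5101, -0.3306, 0.3395], 'orientation': [-175.5898, 89.7712, -85.6664], 'force': [0.4009, -0.2867, 1.3161], 'opening': 0.0879, 'gripper_force': 0.0}
shift cm [13.92  0.12  6.81] rotvec [ 69.3  69.1 -69.1]
[[ 0. -1.  0.]
 [-0.  0.  1.]
 [-1. -0. -0.]]
```

>>> {"fn": "play_rows", "kwargs": {
  "commands": [
    [[1,0,0.5,0,0,0,1],[3,0,1.5,0,0,0,1],[5,0,2.5,0,0,0,1],[7,0,3.5,0,0,0,1],[9,0,4.5,0,0,0,1],[11,0,5.5,0,0,0,1],[13,0,6.5,0,0,0,1],[13.9,0.1,6.8,0,0,0,1],[13.9,0.1,6.8,0,0,0,1],[13.9,0.1,6.8,0,0,0,1]]
  ]
}}

```text
clock: 7.47
tool_pos: [0.5092, -0.2626, 0.202]
orientation: [-151.5, 89.8, -61.5]
force: [-0.1, 0.1, 0.7]
opening: 0.0878
gripper_force: 0.0
```

```bash
python3 -c "
from h import *
st()
s=cam('scene');t=cam('top');cv2.imwrite('pics/b5.png',np.vstack([s['frame'][70:320,100:540],t['frame'][90:340,100:540]])[:,:,::-1])"
```

```text
{'clock': 7.4667, 'joint_pos': [-45.8533, 52.437, 25.9841, -65.1252, -129.8843, 35.7873], 'tool_pos': [0.5092, -0.2626, 0.202], 'orientation': [-151.5474, 89.783, -61.5201], 'force': [-0.113, 0.0517, 0.692], 'opening': 0.0878, 'gripper_force': 0.0}
```

View pics/b5.png

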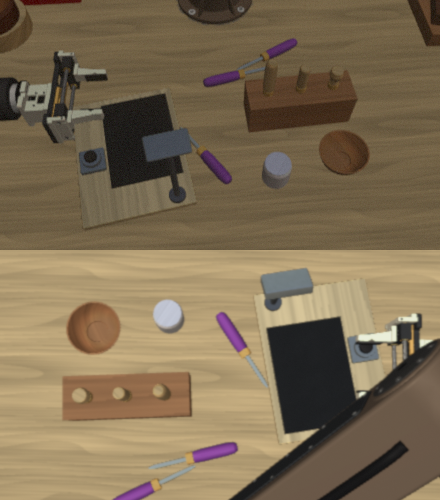

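The level pose over the mat is reachable and clear: the gripper stays above the button box and away from the lamp. Back up now, and on to the gouge.

>>> {"fn": "play_rows", "kwargs": {
  "commands": [
    [[-4,0,-2,0,0,0,1],[-8,0,-4,0,0,0,1],[-12,0,-6,0,7,0,1],[-14,0,-7,0,14,0,1],[-14,0,-7,0,21,0,1],[-14,0,-7,0,28,0,1],[-14,0,-7,0,35,0,1],[-14,0,-7,0,42,0,1],[-14,0,-7,0,49,0,1],[-14,0,-7,0,56,0,1],[-14,0,-7,0,63,0,1],[-14,0,-7,0,70,0,1],[-14,0,-7,0,77,0,1],[-14,0,-7,0,84,0,1],[-14,0,-7,0,90,0,1],[-14,0,-7,0,90,0,1]]
  ]
}}

```text
clock: 8.9
tool_pos: [0.5078, -0.3302, 0.3435]
orientation: [-179.7, -0.4, -89.9]
force: [-0.9, 0.5, -0.1]
opening: 0.0876
gripper_force: 0.0
```

```bash
python3 -c "
from h import *
st();to([.4515,.101,.29],[180,0,-90])
# gouge axis recheck, top view handle-top colour
t=cam('top');f=t['frame'];h=cv2.cvtColor(f,cv2.COLOR_RGB2HSV)
m=((h[...,0]>=17)&(h[...,2]>130))[218:250,244:280].astype(np.uint8)
for r in m: print(''.join('.#'[v] for v in r))
print(proj(t,[.4515,.101,.21]),proj(t,[.4515,.101,.12]))"
```

```text
{'clock': 8.9, 'joint_pos': [-14.3691, 10.8249, 2.239, 0.3203, -81.0686, 14.4266], 'tool_pos': [0.5078, -0.3302, 0.3435], 'orientation': [-179.7445, -0.3928, -89.8946], 'force': [-0.8531, 0.5347, -0.076], 'opening': 0.0876, 'gripper_force': 0.0}
shift cm [-43.17   5.57   5.03] rotvec [-0.3 -0.4  0.1]
....................................
....................................
....................................
....................................
....................................
....................................
.............####...................
............#######.................
..........##########................
..........##########................
.........###########................
.........###########................
.........############...............
.........###########................
.........###########................
.........###########................
..........##########................
..........#########.................
...........#######..................
.............###....................
....................................
....................................
....................................
....................................
....................................
....................................
....................................
....................................
....................................
....................................
....................................
....................................
[259.88165168 231.32154775] [264.58149479 234.42690523]
```

>>> {"fn": "play_rows", "kwargs": {
  "commands": [
    [[-1,0.1,0.1,0,0,0,1],[-3,0.4,0.3,0,0,0,1],[-6,0.8,0.7,0,0,0,1],[-9,1.1,1,0,0,0,1],[-12,1.5,1.4,0,0,0,1],[-15,1.9,1.7,0,0,0,1],[-18,2.3,2.1,0,0,0,1],[-21,2.7,2.4,0,0,0,1],[-24,3,2.8,0,0,0,1],[-27,3.4,3.1,0,0,0,1],[-30,3.8,3.5,0,0,0,1],[-33,4.2,3.8,0,0,0,1],[-36,4.5,4.2,0,0,0,1],[-39,4.9,4.5,0,0,0,1],[-41.5,5.2,4.8,0,0,0,1],[-43,5.5,5,0,0,0,1],[-43.3,5.5,5,0,0,0,1],[-43.3,5.5,5,0,0,0,1],[-43.3,5.5,5,0,0,0,1]]
  ]
}}

```text
clock: 10.53
tool_pos: [0.4546, 0.1001, 0.2911]
orientation: [180.0, 0.1, -90.1]
force: [-0.1, 0.6, -0.0]
opening: 0.0878
gripper_force: 0.0
```

```bash
python3 -c "
from h import *
st();to([.4525,.102,.161],[180,0,-90])"
```

```text
{'clock': 10.5333, 'joint_pos': [36.716, -1.9655, -18.3557, -0.0426, -73.5803, -36.8535], 'tool_pos': [0.4546, 0.1001, 0.2911], 'orientation': [179.9991, 0.0504, -90.1495], 'force': [-0.1119, 0.625, -0.039], 'opening': 0.0878, 'gripper_force': 0.0}
shift cm [-0.18  0.21 13.01] rotvec [ 0.   0.1 -0.1]
```

>>> {"fn": "play_rows", "kwargs": {
  "commands": [
    [[-0.1,0.1,2,0,0,0,1],[-0.2,0.2,4.5,0,0,0,1],[-0.2,0.2,7,0,0,0,1],[-0.2,0.2,9.5,0,0,0,1],[-0.2,0.2,11.5,0,0,0,1],[-0.2,0.2,12.5,0,0,0,1],[-0.2,0.2,13,0,0,0,1],[-0.2,0.2,13,0,0,0,1],[-0.2,0.2,13,0,0,0,1]]
  ]
}}

```text
clock: 11.28
tool_pos: [0.4529, 0.1025, 0.1615]
orientation: [-179.9, 0.0, -90.1]
force: [1.1, -0.2, -0.8]
opening: 0.0878
gripper_force: 0.0
```

```bash
python3 -c "
from h import *
st()
s=cam('scene');o=get_obs();print(proj(s,o['tool_pos']))
u,v=[int(k) for k in proj(s,[.452,.102,.16])]
cv2.imwrite('pics/g6.png',cv2.resize(s['frame'][v-50:v+50,u-70:u+70],None,fx=5,fy=5,interpolation=2)[:,:,::-1])"
```

```text
{'clock': 11.2833, 'joint_pos': [37.1564, 3.6567, -30.4081, 0.0196, -55.8732, -37.273], 'tool_pos': [0.4529, 0.1025, 0.1615], 'orientation': [-179.9408, 0.0246, -90.1056], 'force': [1.1259, -0.2325, -0.7781], 'opening': 0.0878, 'gripper_force': 0.0}
[369.30827268 146.05906378]
```

View pics/g6.png

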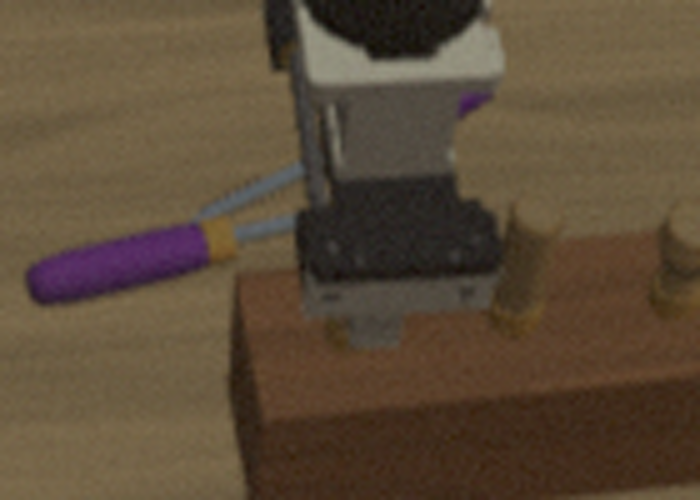

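The fingers straddle the gouge: its ferrule shows beneath the near finger at crop (340,330), and the neighbour at (530,260) is clear. Closing now.

>>> {"fn": "play_rows", "kwargs": {
  "commands": [
    [[0,0,0,0,0,0,0.6],[0,0,0,0,0,0,0.4],[0,0,0,0,0,0,0.3],[0,0,0,0,0,0,0.2],[0,0,0,0,0,0,0],[0,0,0,0,0,0,0],[0,0,0,0,0,0,0],[0,0,0,0,0,0,0],[0,0,0,0,0,0,0],[0,0,0,0,0,0,0]]
  ]
}}

```text
clock: 12.17
tool_pos: [0.4525, 0.1026, 0.1607]
orientation: [-180.0, 0.0, -90.1]
force: [0.6, 0.6, 0.4]
opening: 0.0281
gripper_force: 29.9
```

>>> {"fn": "play_rows", "kwargs": {
  "commands": [
    [[0,0,-0.5,0,0,0,0],[0,0,-1.5,0,0,0,0],[0,0,-2.5,0,0,0,0],[0,0,-3,0,0,0,0],[0,0,-3,0,0,0,0]]
  ]
}}

```text
clock: 12.58
tool_pos: [0.4526, 0.1028, 0.1923]
orientation: [-179.9, 0.1, -90.1]
force: [1.2, -0.5, -1.1]
opening: 0.0283
gripper_force: 29.9
```

>>> {"fn": "play_rows", "kwargs": {
  "commands": [
    [[0,0,-1,0,0,0,0],[0,0,-2.5,0,0,0,0],[0,0,-4.5,0,0,0,0],[0,0,-6.5,0,0,0,0],[0,0,-8.5,0,0,0,0],[0,0,-10.5,0,0,0,0],[0,0,-12.5,0,0,0,0],[0,0,-14.5,0,0,0,0],[0,0,-16.5,0,0,0,0],[0,0,-18,0,0,0,0],[0,0,-19,0,0,0,0],[0,0,-19,0,0,0,0]]
  ]
}}

```text
clock: 13.58
tool_pos: [0.4526, 0.1026, 0.3827]
orientation: [-179.9, 0.1, -90.1]
force: [0.4, -0.6, -1.8]
opening: 0.0284
gripper_force: 29.9
```

```bash
python3 -c "
from h import *
st();to([.509,-.335,.38],[180,0,-90])"
```

```text
{'clock': 13.5833, 'joint_pos': [37.2139, -3.8681, -8.6154, 0.0298, -85.0947, -37.2855], 'tool_pos': [0.4526, 0.1026, 0.3827], 'orientation': [-179.8563, 0.0721, -90.069], 'force': [0.3559, -0.6437, -1.836], 'opening': 0.0284, 'gripper_force': 29.8869}
shift cm [43.75 -5.7   0.23] rotvec [-0.1  0.1 -0.1]
```

>>> {"fn": "play_rows", "kwargs": {
  "commands": [
    [[1,-0.1,0,0,0,0,0],[3,-0.4,0,0,0,0,0],[5.5,-0.7,0,0,0,0,0],[8,-1,0,0,0,0,0],[11,-1.4,0,0,0,0,0],[14,-1.8,0,0,0,0,0],[17,-2.2,0,0,0,0,0],[20,-2.6,0,0,0,0,0],[23,-3,0,0,0,0,0],[26,-3.4,0,0,0,0,0],[29,-3.8,0,0,0,0,0],[32,-4.2,0,0,0,0,0],[35,-4.6,0,0,0,0,0],[38,-5,0,0,0,0,0],[40.5,-5.3,0,0,0,0,0],[42.5,-5.6,0,0,0,0,0],[43.5,-5.7,0,0,0,0,0],[43.8,-5.7,0,0,0,0,0],[43.8,-5.7,0,0,0,0,0]]
  ]
}}

```text
clock: 15.17
tool_pos: [0.508, -0.3359, 0.3792]
orientation: [179.9, 0.1, -90.1]
force: [0.2, 0.3, -0.9]
opening: 0.0282
gripper_force: 29.9
```

>>> {"fn": "play_rows", "kwargs": {
  "commands": [
    [[0,0,0,0,-3,0,0],[0,0,0,0,-8,0,0],[0,0,0,0,-14,0,0],[0,0,0,0,-20,0,0],[0,0,0,0,-26,0,0],[0,0,0,0,-32,0,0],[0,0,0,0,-38,0,0],[0,0,0,0,-44,0,0],[0,0,0,0,-50,0,0],[0,0,0,0,-56,0,0],[0,0,0,0,-62,0,0],[0,0,0,0,-68,0,0],[0,0,0,0,-74,0,0],[0,0,0,0,-80,0,0],[0,0,0,0,-85,0,0],[0,0,0,0,-88,0,0],[0,0,0,0,-90,0,0],[0,0,0,0,-90,0,0],[0,0,0,0,-90,0,0]]
  ]
}}

```text
clock: 16.75
tool_pos: [0.5089, -0.3349, 0.3801]
orientation: [96.1, 89.9, -173.9]
force: [-0.3, -0.4, -0.4]
opening: 0.0283
gripper_force: 29.9
```

```bash
python3 -c "
from h import *
st();to([.5094,-.262,.2]);print(R.from_euler('xyz',get_obs()['orientation'],degrees=True).as_matrix().round(3))
s=cam('scene');t=cam('top');cv2.imwrite('pics/b7.png',np.vstack([s['frame'][70:320,100:540],t['frame'][90:340,100:540]])[:,:,::-1])"
```

```text
{'clock': 16.75, 'joint_pos': [-52.8349, 46.0858, 40.3031, -82.4216, -142.4294, 9.4442], 'tool_pos': [0.5089, -0.3349, 0.3801], 'orientation': [96.0747, 89.9213, -173.9467], 'force': [-0.2595, -0.3606, -0.3667], 'opening': 0.0283, 'gripper_force': 29.8906}
shift cm [18.01 -0.08  7.29]
[[-0.001 -1.     0.   ]
 [-0.     0.     1.   ]
 [-1.     0.001 -0.   ]]
```

View pics/b7.png

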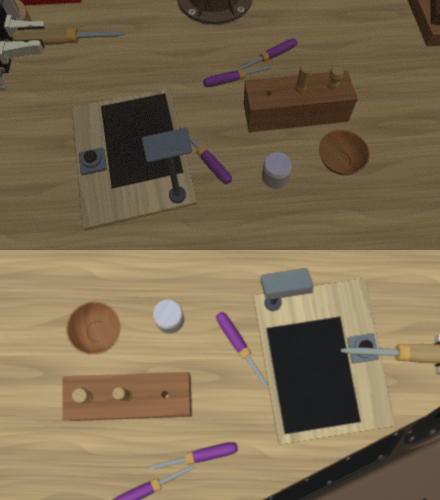

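The gouge is out of its hole and level, with the tip at top-view (442,190). The other rack tools, bowl and tin are untouched. Lowering it over the mat.

>>> {"fn": "play_rows", "kwargs": {
  "commands": [
    [[0.5,0,0.2,0,0,0,0],[1.5,0,0.6,0,0,0,0],[3,0,1.2,0,0,0,0],[5,0,2,0,0,0,0],[7,0,2.8,0,0,0,0],[9,0,3.6,0,0,0,0],[11,0,4.4,0,0,0,0],[13,0,5.2,0,0,0,0],[15,0,6,0,0,0,0],[16.5,0,6.7,0,0,0,0],[17.5,0,7.1,0,0,0,0],[18,-0.1,7.3,0,0,0,0],[18,-0.1,7.3,0,0,0,0],[18,-0.1,7.3,0,0,0,0],[18,-0.1,7.3,0,0,0,0]]
  ]
}}

```text
clock: 18.1
tool_pos: [0.5099, -0.2631, 0.2016]
orientation: [-138.0, 89.9, -48.0]
force: [1.6, 0.0, -0.9]
opening: 0.0284
gripper_force: 29.9
```

```bash
python3 -c "
from h import *
st();print(R.from_euler('xyz',get_obs()['orientation'],degrees=True).as_matrix().round(3)[:,2])
s=cam('scene');t=cam('top')
P=[.509,-.22,.2]
ims=[]
for c in(s,t):
    u,v=proj(c,P).astype(int);print(u,v);ims.append(cv2.resize(c['frame'][v-40:v+40,u-65:u+65],(780,480)) if 0 else cv2.resize(c['frame'][v-30:v+30,u-80:u+80],(800,300),interpolation=2))
cv2.imwrite('pics/b8.png',np.vstack(ims)[:,:,::-1])"
```

```text
{'clock': 18.1, 'joint_pos': [-45.9093, 52.5329, 26.0732, -65.2465, -129.8906, 35.7068], 'tool_pos': [0.5099, -0.2631, 0.2016], 'orientation': [-137.9684, 89.8565, -48.0462], 'force': [1.6169, 0.0002, -0.8983], 'opening': 0.0284, 'gripper_force': 29.8906}
[ 0.001  1.    -0.002]
225 163
432 205
```

View pics/b8.png

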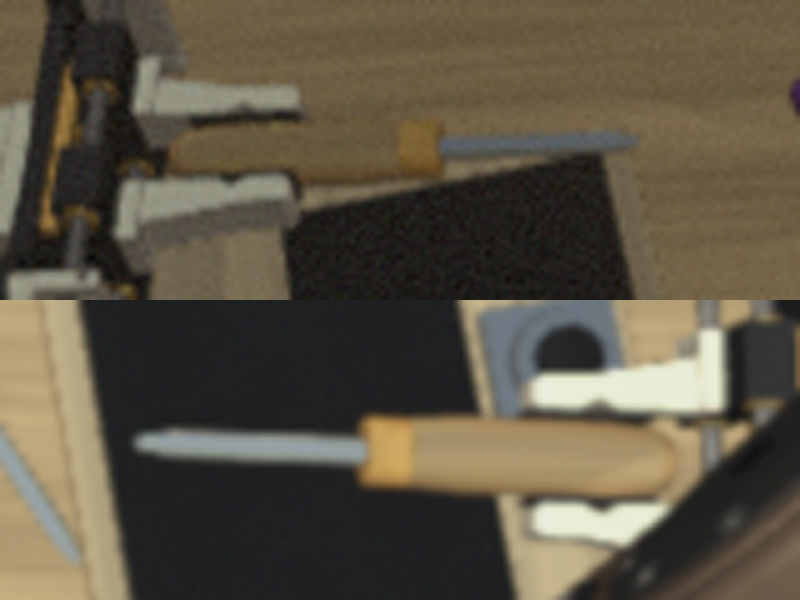

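```bash
python3 -c "
from h import *
s=cam('scene');t=cam('top')
A=tri(s,(272.2,161.4),t,(379,203.4));B=tri(s,(233.4,162.4),t,(424,205.4));C=tri(s,(225,162.4),t,(434.4,205.8))
print(A,B,C)
for p in ((379,203.4),(424,205.4),(434.4,205.8)): print(onz(t,p,.2))"
```

```text
(array([ 0.50989567, -0.11887159,  0.19876558]), np.float64(0.00048096210233159874)) (array([ 0.50791206, -0.20265933,  0.20037508]), np.float64(0.001063376895008291)) (array([ 0.50745762, -0.22117641,  0.20160597]), np.float64(0.0023626768224152615))
[ 0.50973172 -0.1189585   0.2       ]
[ 0.50796125 -0.2032836   0.2       ]
[ 0.5076696  -0.22276789  0.2       ]
```

>>> {"fn": "play_rows", "kwargs": {
  "commands": [
    [[0,-0.1,0.2,0,0,0,0],[0,-0.1,0.2,0,0,0,0],[0,-0.1,0.2,0,0,0,0],[0,-0.1,0.2,0,0,0,0],[0,-0.1,0.2,0,0,0,0],[0,-0.1,0.2,0,0,0,0],[0,-0.1,0.2,0,0,0,0],[0,-0.1,0.2,0,0,0,0]]
  ]
}}

```text
clock: 18.97
tool_pos: [0.5107, -0.2605, 0.2005]
orientation: [76.2, 90.0, 166.1]
force: [-0.9, 0.3, -0.9]
opening: 0.0283
gripper_force: 29.9
```

```bash
python3 -c "
from h import *
st();print(close_job())"
```

```text
{'clock': 18.9667, 'joint_pos': [-45.7455, 52.5582, 25.8443, -65.2871, -129.7203, 35.7559], 'tool_pos': [0.5107, -0.2605, 0.2005], 'orientation': [76.1982, 89.9939, 166.1277], 'force': [-0.9446, 0.3358, -0.8873], 'opening': 0.0283, 'gripper_force': 29.8906}
the job is handed in; nothing more can be done
None
```

The job is handed in at 19 s, verdict not shown: I pressed the button to its stop (34 N) and released it, though I didn't check that the lamp lit; the gouge is held level about 20 cm above the bench, its middle within about 3 mm of the mat's centre, with the other tools, bowl and tin unmoved when last viewed; the three purple lookalikes toppled early on (cause not established) and lie on the bench.

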